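# Point out a returned film carton and its bay, then log it

## Robot

A 6-joint arm with a two-finger parallel gripper is mounted at the origin on the work surface. World frame = base frame: x ahead of the robot, y to its left, z up, the work surface at z = 0. Lengths are in m, angles in degrees, forces in N, time in s.
With the tool pointing down it reaches from about 0.4 to 0.825 m from the base axis. Payload 7 kg.
Tool frame: the origin (TCP) lies on the centre line of the jaws, within the pads' length; the fingertips stand 14 mm ahead of it and the grasp point (between the pads) lies 5 mm behind it; z points along the fingers, y is the line along which they close (so a half turn about z gives the same grasp; the last joint's range is limited). The gripper opens to 88 mm and grips with 3 to 60 N. Pads are 19 mm wide; open, the fingers measure 130 mm over their backs; the gripper's body (78 mm by 193 mm) begins 47 mm behind the grasp point.
Start: joints at [92.596, 20.546, 0.682, 0, -70.136, -16.507], TCP at [0.162, 0.655, 0.241] pointing down, gripper open.
Joint ranges: [-176.03, 176.03], [-82.01, 121.73], [-58.28, 71.71], [-173.87, 95.51], [-174.79, -0.11], [-173.66, 173.66]. Speed limits (degrees/s): [136.94, 136.94, 172.46, 180, 180, 180].

## Interface

Orientations are given as [roll, pitch, yaw] about the fixed x, y, z axes, in that order (R = Rz(yaw) Ry(pitch) Rx(roll)).
In Python, from plant import r gives the robot as it stands.
- The arm moves only by the tool send_rows, never from a script. Its argument "steps" is a list of rows, each an object with "dp": the shift along the tool's x, y, z in mm, a list of three; "roll": the turn about the tool's z in rad; "jaw": the opening in per cent of the stroke, from 0 (shut) to 100 (fully open). In form: [{"dp": [tx, ty, tz], "roll": roll, "jaw": jaw}, ...]. A call has 1 to 5 rows; each row is the pose to reach, as a shift and turn from the pose commanded when the call began, along the tool's axes at that moment; what a row does not reach only later rows make up. A row lasts 1/8 s, in which the tool goes at most 62.5 mm and 10.7 degrees, less where a joint would pass 70% of its speed; a pose out of reach is approached as far as the arm can. A call with a gripper value outside its range is refused whole. The fingers move at their own pace and stop on an object; "newtons" is the grip in N (left out, the last holds). Time passes only in rows, so rows that repeat a pose let the fingers close. It gives the time, the measured TCP pose, the force, the opening and the grip force at its end, in the units of the state.
- r.get_state(): the state, without advancing time (a new reading comes with each control period).
- r.capture(name): name is "side" or "top" or "wrist"; returns a dict with "image" (480x640x3 uint8, blue, green, red), "K" (3x3 intrinsics, pixels), "dist" ([k1, k2, p1, p2, k3] as OpenCV has them; the pictures are not rectified), "rvec" (rotation vector, rad) and "tvec" (3), from world to camera coordinates, as OpenCV has them. Camera axes: x right, y down, z forward; pixel columns grow to the right and rows downward; lengths in m; the calibration is good to about 2 mm. A picture is of the moment at which its call begins. There is no depth.
- r.close_job(): hands the job in; it is judged then, once.
The state is a dict: "time_s": time; "joints": joint angles; "qd": joint speeds; "joint_torque": joint torques, N m; "tcp_pos": TCP position; "eef_rot": TCP orientation; "contact_force": force on the tool from outside, world axes, zero at the start; "moment": the same for the moment, N m; "gripper_width": finger opening in m; "gripper_force": force on a finger pad.
Only numpy, scipy, OpenCV 4.12 (cv2) and the standard library are available. Lean on these libraries where they do the work, as an engineer would, in place of code of your own. Each camera call takes 0.05 s, during which the arm holds its last target. There are 200 camera calls.

## Task

Log a returned film carton at the records desk by pointing: hold the fingertips a few centimetres straight above the blue disc on the standing carton for two seconds, then in the same way a few centimetres above the middle of the empty bay of the grey tray (the one with the blue card on its floor) for two seconds, then press the green button all the way down and let it go. Touch and move nothing but the green button, pick nothing up, and do not bring the fingertips down over any other carton or press the red button.

Things in the scene. Friction and masses are not known exactly. Their poses are not given: they have to be found in the camera images.
- carton_blue: white film carton standing on edge, 95 x 45 x 95 mm high (x, y, z), loose, with a blue disc on its top and a blue label on one end; origin at the centre of its underside
- carton_red: the same carton with a red disc, not to be pointed at; origin at the centre of its underside
- carton_yellow: the same carton with a yellow disc, not to be pointed at; origin at the centre of its underside
- disc_blue (a point): centre of the blue disc (34 mm across) on top of its carton, 95 mm above the table; z up
- disc_red (a point): centre of the red disc on top of its carton, as the blue one; z up
- disc_yellow (a point): centre of the yellow disc on top of its carton, as the blue one; z up
- tray: grey open tray fixed to the table, 115 x 330 x 45 mm high, walls and floor 5 mm, two cross walls making three equal bays (105 x about 103 mm) side by side along its y; origin at the centre of its underside
- bay_card: blue card, 85 x 85 x 2 mm, fixed on the floor of the empty bay; which of the three bays is empty varies; origin at the centre of its underside, 5 mm above the table
- bay_mouth (a point): middle of the empty bay at the level of the tray's rim, 45 mm above the table; z up
- filed_0: white film carton lying flat in one of the other bays, 92 x 92 x 38 mm high, its top 43 mm above the table; origin at the centre of its underside
- filed_1: second such carton, in the remaining bay; origin at the centre of its underside
- filed_0_top (a point): centre of the top of the first lying carton; z up
- filed_1_top (a point): centre of the top of the second lying carton; z up
- panel: black button panel with an aluminium face, fixed to the table, 80 x 160 x 30 mm high, carrying the green and the red button 84 mm apart along its y (which is on which side varies); origin at the centre of its underside
- log_top (a point): centre of the top face of the green button's cap (32 mm across); pressed straight down
- log (a joint): travel of the green button: 0 up, 0.006 m fully down, sprung; fully down takes 5 N
- void_top (a point): centre of the top face of the red button's cap, as the green one; not to be pressed
- void (a joint): travel of the red button: 0 up, 0.006 m fully down, sprung
- tape: orange roll of tape lying flat, 90 mm across, 25 mm high, a bystander; origin at the centre of its underside
- stamp: dark wooden hand stamp, 48 mm across, 80 mm high, standing, a bystander; origin at the centre of its underside
- mug: blue mug, 80 mm across without its handle, 90 mm high, a bystander; origin at the centre of its underside
- stapler: red and black stapler, 140 x 34 x 55 mm high, a bystander; origin at the centre of its underside
Mind the look-alikes: they are no part of the job. Leave any black or purple look-alike of the filed_1 alone.

How it is judged (in metres and radians):
On the way, in this order (a step that is already met when the one before it is completed fails the run):
1. the fingertips dwell just above the blue disc (horizontal distance between the grasp point and disc_blue below 0.025 m and z of the grasp point in the frame of disc_blue between 0.01 and 0.085 m), for 1.5 s.
2. the fingertips dwell just above the empty bay (horizontal distance between the grasp point and bay_mouth below 0.035 m and z of the grasp point in the frame of bay_mouth between 0 and 0.085 m), for 1.5 s.
3. the green button is pressed down (value of joint log above 0.0045 m), for 0.05 s.
At the end, for the whole second after the job is handed in: Grasp point (19 mm behind the tips) 1.5 s within 25 mm sideways of the blue disc, 10-85 mm above; then 1.5 s within 35 mm of the bay's middle, 0-85 mm above its rim; then green pressed over 4.5 mm. At the end buttons up, cartons upright, at rest, within 8 mm of their start, other things 12 mm (value of joint each of log, void below 0.0012 m and distance of each of carton_blue, carton_red, carton_yellow, filed_0, filed_1 from where it was at the start of the episode below 0.008 m and distance of each of tape, stamp, mug, stapler from where it was at the start of the episode below 0.012 m and angle between each of carton_blue, carton_red, carton_yellow, filed_0, filed_1's own z axis and vertical below 0.1 rad and linear speed of each of carton_blue, carton_red, carton_yellow, filed_0, filed_1 below 0.01 m/s); the robot touches nothing.
It fails at once if a carton, the tray, the blue card or another bystander is touched (over 0.3 N) (contact force between any of the fingers, the arm and carton_blue above 0.3 N or contact force between any of the fingers, the arm and carton_red above 0.3 N or contact force between any of the fingers, the arm and carton_yellow above 0.3 N or contact force between any of the fingers, the arm and filed_0 above 0.3 N or contact force between any of the fingers, the arm and filed_1 above 0.3 N or contact force between any of the fingers, the arm and tray above 0.3 N or contact force between any of the fingers, the arm and bay_card above 0.3 N or contact force between any of the fingers, the arm and tape above 0.3 N or contact force between any of the fingers, the arm and stamp above 0.3 N or contact force between any of the fingers, the arm and mug above 0.3 N or contact force between any of the fingers, the arm and stapler above 0.3 N).
It fails at once if a carton is moved by over 8 mm, or another loose thing by over 12 mm (distance of any of carton_blue, carton_red, carton_yellow, filed_0, filed_1 from where it was at the start of the episode above 0.008 m or distance of any of tape, stamp, mug, stapler from where it was at the start of the episode above 0.012 m).
It fails at once if the fingertips are brought down over another carton: grasp point within 22 mm sideways of its middle and under 55 mm above it ((horizontal distance between the grasp point and disc_red below 0.022 m and z of the grasp point in the frame of disc_red between -0.05 and 0.055 m) or (horizontal distance between the grasp point and disc_yellow below 0.022 m and z of the grasp point in the frame of disc_yellow between -0.05 and 0.055 m) or (horizontal distance between the grasp point and filed_0_top below 0.022 m and z of the grasp point in the frame of filed_0_top between -0.05 and 0.055 m) or (horizontal distance between the grasp point and filed_1_top below 0.022 m and z of the grasp point in the frame of filed_1_top between -0.05 and 0.055 m)).
It fails at once if the red button is pressed by over 2 mm (value of joint void above 0.002 m).
It also fails if it takes over 56 s, if anything falls off the work surface, if the arm or the gripper's body presses on something with over 40 N, if the wrist force passes 120 N, or if a joint passes its speed limit or range.

## Working session

There is one attempt and no reset: what is moved stays moved. The work goes in short steps, Python scripts to look and compute and a tool call to move; the robot and the scene stay as the last step left them, time stands still between calls to the robot, and variables do not carry over. Pictures are saved under pics/ and viewed, at most 10 in all, crops included, and the job is handed in when it is done.

Besides the shell and the picture viewer there is one more tool, called as name(argument=value, ...) on one line, values as JSON. send_rows: Moves the arm, as the interface text tells. Its arguments: {"type":"object","properties":{"steps":{"type":"array","items":{"type":"object","properties":{"dp":{"type":"array","items":{"type":"number"}},"roll":{"type":"number"},"jaw":{"type":"number"}}}},"newtons":{"type":"number"}},"required":["steps"]}

```bash
mkdir -p pics; cat > h.py <<'E'
import cv2,numpy as np,pickle
from plant import r
def cap(n,f):
    c=r.capture(n); cv2.imwrite(f'pics/{f}.png',c['image']); pickle.dump(c,open(f'{f}.pkl','wb')); return c
def ray(c,uv,z):
    K,d=np.array(c['K']),np.array(c['dist'])
    p=cv2.undistortPoints(np.array([[uv]],float),K,d)[0,0]
    R=cv2.Rodrigues(np.array(c['rvec'],float))[0]; t=np.array(c['tvec'],float).ravel()
    o=-R.T@t; v=R.T@np.array([p[0],p[1],1]); return (o+v*(z-o[2])/v[2]).round(4)
E
python3 - <<'E'
from h import *
cap('top','top0'); cap('side','side0'); print(r.get_state())
E
```

```text
{'time_s': 0.1, 'joints': array([ 9.25959719e+01,  2.05889745e+01,  6.38959421e-01, -1.62172244e-02,
       -7.01360794e+01, -1.65067505e+01]), 'qd': array([ 0.01386363, -0.0787658 ,  0.201159  ,  0.00929561,  0.00654472,
       -0.07682336]), 'joint_torque': array([-2.02723684e-03, -5.84166169e+01,  2.93750900e+01,  7.01558590e+00,
        1.01272931e-02, -4.95669417e-05]), 'tcp_pos': array([0.16221219, 0.6547927 , 0.23970211]), 'eef_rot': array([ 1.79913122e+02, -9.84631511e-03, -1.39162930e+01]), 'contact_force': array([0.48131282, 0.82707476, 0.54354846]), 'moment': array([-0.00582756, -0.02318639,  0.03557854]), 'gripper_force': 0.0, 'gripper_width': 0.08792111800212447}
```

View pics/top0.png

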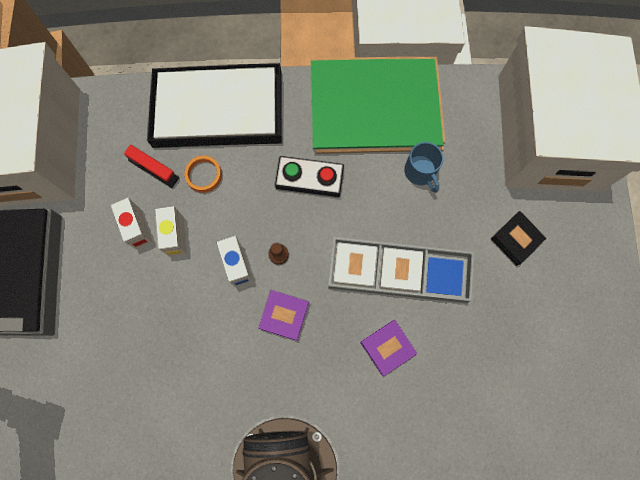

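View pics/side0.png

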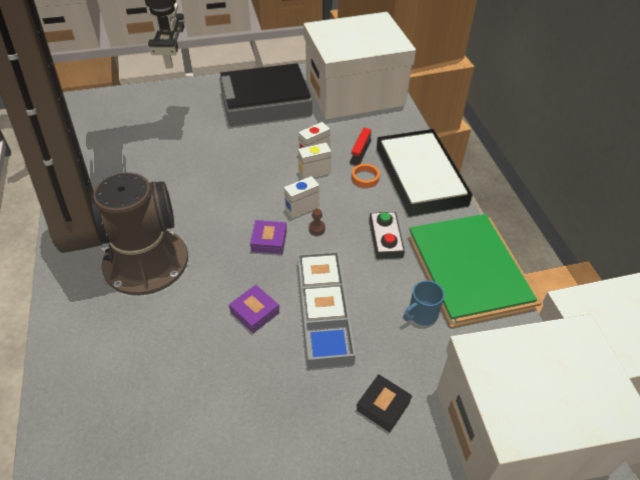

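Top view candidates:
- **Discs:** blue (232,258), chosen; red (126,219) and yellow (166,227) are not wanted.
- **Bays:** blue card (445,276), chosen; filed cartons at (355,265) and (402,270).
- **Buttons:** green (292,171), chosen; red (327,175) is not wanted.
- **Look-alikes:** purple at (284,315) and (389,348), black at (518,238).
- **Bystanders:** stamp (278,253), mug (425,165).

The side view agrees: blue disc (302,186), card (328,343), green (385,217).

```bash
python3 - <<'E'
from h import *
t=pickle.load(open('top0.pkl','rb')); s=pickle.load(open('side0.pkl','rb'))
for n,a,b,z in [('blue',(232,258),(302,186),.095),('card',(445,276),(328,343),.007),('green',(292,171),(385,217),.04),('red_b',(327,175),(389,240),.04),('redd',(126,219),(314,130.5),.095),('yel',(166,227.5),(314.5,150),.095),('f0',(355.5,265),(320,269.5),.043),('f1',(402,269.5),(324.5,301.5),.043)]:
    print(n,ray(t,a,z)[:2],ray(s,b,z)[:2])
for n,a,z in [('stamp',(277,246),.08),('mug',(425,157),.09)]: print(n,ray(t,a,z)[:2])
for z in (.03,.045,.055): print(z,ray(t,(292,171),z),ray(s,(385,217),z))
im=t['image'][140:320,200:480]; cv2.imwrite('pics/crop.png',cv2.resize(im,None,fx=2.8,fy=2.8,interpolation=3))
E
```

```text
blue [0.4703 0.1025] [0.476  0.1007]
card [ 0.4294 -0.3885] [ 0.4338 -0.3827]
green [ 0.6892 -0.0319] [ 0.6971 -0.0269]
red_b [ 0.6766 -0.1154] [ 0.6802 -0.1157]
redd [0.5674 0.3489] [0.571  0.3476]
yel [0.5445 0.254 ] [0.5499 0.252 ]
f0 [ 0.4561 -0.1741] [ 0.4632 -0.1766]
f1 [ 0.4424 -0.2809] [ 0.4494 -0.2818]
stamp [0.498  0.0032]
mug [ 0.6982 -0.3444]
0.03 [ 0.6927 -0.0314  0.03  ] [ 0.701 -0.018  0.03 ]
0.045 [ 0.6874 -0.0321  0.045 ] [ 0.6952 -0.0314  0.045 ]
0.055 [ 0.6838 -0.0325  0.055 ] [ 0.6913 -0.0403  0.055 ]
```

View pics/crop.png

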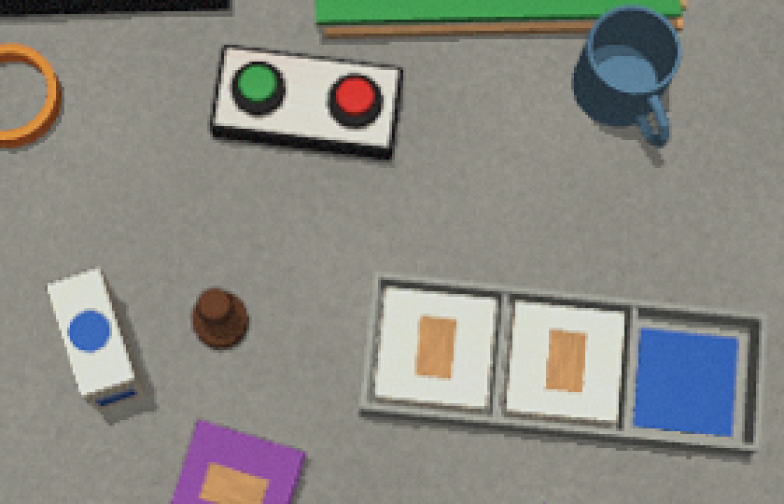

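The crop confirms the choice: blue disc at crop (89,331), blue card at (687,383), green cap at (257,81). Moving now.

send_rows(steps=[{"dp": [434, 462, 0], "roll": 0, "jaw": 0}, {"dp": [434, 462, 0], "roll": 0, "jaw": 0}, {"dp": [434, 462, 0], "roll": 0, "jaw": 0}, {"dp": [434, 462, 0], "roll": 0, "jaw": 0}, {"dp": [434, 462, 0], "roll": 0, "jaw": 0}], newtons=5)

```text
time_s: 0.72
tcp_pos: [0.3157, 0.3806, 0.2404]
eef_rot: [180.0, 0.0, -13.9]
contact_force: [2.3, 0.7, -0.0]
gripper_width: 0.0431
gripper_force: 0.0
```

```bash
cat >> h.py <<'E'
def go(x,y,z):
    s=r.get_state(); y0=np.radians(s['eef_rot'][2]); d=np.array([x,y,z])-s['tcp_pos']
    c,n=np.cos(y0),np.sin(y0); print(s['time_s'],s['tcp_pos'].round(4),s['eef_rot'].round(2),'j6',s['joints'][5].round(1),'F',s['contact_force'].round(1),s['gripper_width'])
    print('dp',(1000*np.array([d[0]*c+d[1]*n,d[0]*n-d[1]*c,-d[2]])).round(1))
E
python3 -c "
from h import *
go(.472,.102,.24)"
```

```text
0.725 [0.3157 0.3806 0.2404] [179.99   0.   -13.88] j6 3.0 F [ 2.3  0.7 -0. ] 0.043126222699677176
dp [218.6 233.    0.4]
```

send_rows(steps=[{"dp": [218, 233, 0], "roll": 0, "jaw": 0}, {"dp": [218, 233, 0], "roll": 0, "jaw": 0}, {"dp": [218, 233, 0], "roll": 0, "jaw": 0}, {"dp": [218, 233, 0], "roll": 0, "jaw": 0}, {"dp": [218, 233, 0], "roll": 0, "jaw": 0}])

```text
time_s: 1.35
tcp_pos: [0.4681, 0.1079, 0.2407]
eef_rot: [-180.0, -0.0, -13.9]
contact_force: [1.3, 1.5, -0.3]
gripper_width: 0.0006
gripper_force: 0.0
```

send_rows(steps=[{"dp": [0, 0, 20], "roll": 0, "jaw": 0}, {"dp": [0, 0, 40], "roll": 0, "jaw": 0}])

```text
time_s: 1.6
tcp_pos: [0.4678, 0.1085, 0.1999]
eef_rot: [-180.0, 0.0, -14.1]
contact_force: [0.0, 0.2, -0.6]
gripper_width: 0.0005
gripper_force: 0.0
```

```bash
python3 -c "
from h import *
cap('side','side1');cap('wrist','w1')
go(.472,.102,.145)
a=cv2.imread('pics/side1.png')[60:300,200:420];b=cv2.imread('pics/w1.png')
cv2.imwrite('pics/m1.png',np.hstack([cv2.resize(a,(400,436)),cv2.resize(b,(400,300))]) if 0 else np.vstack([np.hstack([cv2.resize(a,(400,436)),np.vstack([cv2.resize(b,(400,300)),np.zeros((136,400,3),np.uint8)])])]))"
```

```text
1.7 [0.4663 0.1086 0.1984] [179.84   0.19 -14.  ] j6 39.3 F [-0.5 -0.5  0.2] 0.00048342760647770647
dp [ 7.2  5.  53.4]
```

View pics/m1.png

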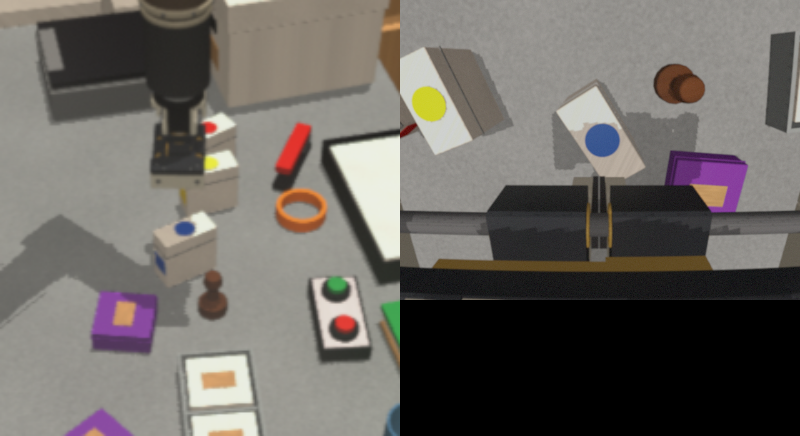

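Closed fingers stand above and short of the blue disc. The disc is at wrist pixel (323,224), and the tips at about (320,285) in perspective.

```bash
python3 -c "
from h import *
print(ray(pickle.load(open('w1.pkl','rb')),(323,224),.095))"
```

```text
[0.4719 0.1039 0.095 ]
```

send_rows(steps=[{"dp": [7, 5, 20], "roll": 0, "jaw": 0}, {"dp": [7, 5, 40], "roll": 0, "jaw": 0}, {"dp": [7, 5, 50], "roll": 0, "jaw": 0}, {"dp": [7, 5, 50], "roll": 0, "jaw": 0}])

```text
time_s: 2.2
tcp_pos: [0.4731, 0.1034, 0.1506]
eef_rot: [180.0, 0.0, -13.9]
contact_force: [0.5, 0.2, 1.0]
gripper_width: 0.0007
gripper_force: 0.0
```

The wrist fix agrees within 1 mm. I'm dwelling for about 2.2 s.

send_rows(steps=[{"dp": [0, 0, 0], "roll": 0, "jaw": 0}, {"dp": [0, 0, 0], "roll": 0, "jaw": 0}, {"dp": [0, 0, 0], "roll": 0, "jaw": 0}, {"dp": [0, 0, 0], "roll": 0, "jaw": 0}, {"dp": [0, 0, 0], "roll": 0, "jaw": 0}])

```text
time_s: 2.82
tcp_pos: [0.4732, 0.1033, 0.1506]
eef_rot: [-180.0, -0.0, -13.9]
contact_force: [0.4, -0.2, 0.6]
gripper_width: 0.0006
gripper_force: 0.0
```

send_rows(steps=[{"dp": [0, 0, 0], "roll": 0, "jaw": 0}, {"dp": [0, 0, 0], "roll": 0, "jaw": 0}, {"dp": [0, 0, 0], "roll": 0, "jaw": 0}, {"dp": [0, 0, 0], "roll": 0, "jaw": 0}, {"dp": [0, 0, 0], "roll": 0, "jaw": 0}])

```text
time_s: 3.45
tcp_pos: [0.4732, 0.1033, 0.1505]
eef_rot: [180.0, 0.0, -13.9]
contact_force: [-0.2, -0.4, 0.1]
gripper_width: 0.0004
gripper_force: 0.0
```

send_rows(steps=[{"dp": [0, 0, 0], "roll": 0, "jaw": 0}, {"dp": [0, 0, 0], "roll": 0, "jaw": 0}, {"dp": [0, 0, 0], "roll": 0, "jaw": 0}, {"dp": [0, 0, 0], "roll": 0, "jaw": 0}, {"dp": [0, 0, 0], "roll": 0, "jaw": 0}])

```text
time_s: 4.08
tcp_pos: [0.4732, 0.1033, 0.1506]
eef_rot: [-180.0, -0.0, -13.9]
contact_force: [0.0, 0.4, -0.2]
gripper_width: 0.0006
gripper_force: 0.0
```

send_rows(steps=[{"dp": [0, 0, 0], "roll": 0, "jaw": 0}, {"dp": [0, 0, 0], "roll": 0, "jaw": 0}, {"dp": [0, 0, 0], "roll": 0, "jaw": 0}, {"dp": [0, 0, -30], "roll": 0, "jaw": 0}, {"dp": [0, 0, -60], "roll": 0, "jaw": 0}])

```text
time_s: 4.7
tcp_pos: [0.473, 0.1031, 0.2111]
eef_rot: [180.0, 0.0, -13.9]
contact_force: [1.1, -1.1, 0.1]
gripper_width: 0.0002
gripper_force: 0.0
```

```bash
python3 -c "
from h import *
go(.431,-.386,.21)"
```

```text
4.7 [0.473  0.1031 0.2111] [ 1.7995e+02  3.0000e-02 -1.3910e+01] j6 40.4 F [ 1.1 -1.1  0.1] 0.0002069466072599203
dp [ 76.8 484.9   1.1]
```

send_rows(steps=[{"dp": [77, 485, 0], "roll": 0, "jaw": 0}, {"dp": [77, 485, 0], "roll": 0, "jaw": 0}, {"dp": [77, 485, 0], "roll": 0, "jaw": 0}, {"dp": [77, 485, 0], "roll": 0, "jaw": 0}, {"dp": [77, 485, 0], "roll": 0, "jaw": 0}])

```text
time_s: 5.32
tcp_pos: [0.4462, -0.21, 0.2109]
eef_rot: [-180.0, -0.1, -13.9]
contact_force: [2.0, 0.1, 0.2]
gripper_width: 0.0002
gripper_force: 0.0
```

```bash
python3 -c "
from h import *
go(.431,-.386,.21)"
```

```text
5.325 [ 0.4462 -0.21    0.2109] [-1.7999e+02 -6.0000e-02 -1.3880e+01] j6 78.4 F [2.  0.1 0.2] 0.0002125407936712774
dp [ 27.5 174.5   0.9]
```

send_rows(steps=[{"dp": [28, 175, 0], "roll": 0, "jaw": 0}, {"dp": [28, 175, 0], "roll": 0, "jaw": 0}, {"dp": [28, 175, 0], "roll": 0, "jaw": 0}, {"dp": [28, 175, 30], "roll": 0, "jaw": 0}, {"dp": [28, 175, 50], "roll": 0, "jaw": 0}])

```text
time_s: 5.95
tcp_pos: [0.4307, -0.3854, 0.159]
eef_rot: [-180.0, 0.1, -14.0]
contact_force: [-0.2, -0.3, 0.5]
gripper_width: 0.0004
gripper_force: 0.0
```

```bash
python3 -c "
from h import *
go(.431,-.386,.1)
c=cap('wrist','w2')"
```

```text
5.95 [ 0.4307 -0.3854  0.159 ] [-1.7997e+02  8.0000e-02 -1.4040e+01] j6 98.4 F [-0.2 -0.3  0.5] 0.0003579513186476894
dp [ 0.4  0.5 59. ]
```

View pics/w2.png

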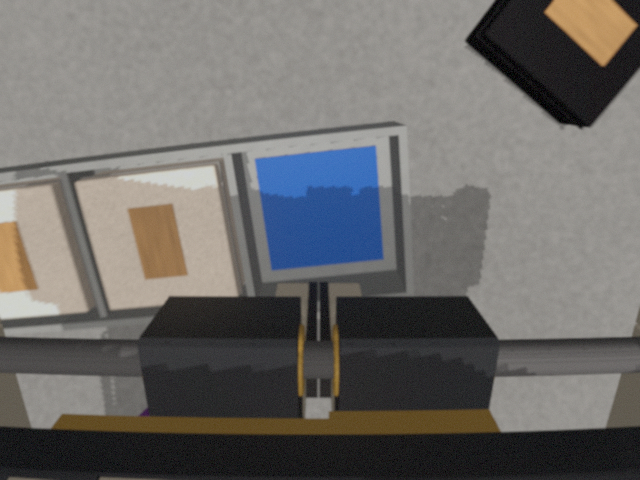

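The wrist view shows the blue card fully visible, centred at about (319,208), with the tips in line with it.

```bash
python3 -c "
from h import *
print(ray(pickle.load(open('w2.pkl','rb')),(319,208),.007))"
```

```text
[ 0.4341 -0.3865  0.007 ]
```

send_rows(steps=[{"dp": [0, 0, 20], "roll": 0, "jaw": 0}, {"dp": [0, 0, 40], "roll": 0, "jaw": 0}, {"dp": [0, 0, 55], "roll": 0, "jaw": 0}, {"dp": [0, 0, 55], "roll": 0, "jaw": 0}, {"dp": [0, 0, 55], "roll": 0, "jaw": 0}])

```text
time_s: 6.62
tcp_pos: [0.4321, -0.3849, 0.1063]
eef_rot: [180.0, -0.0, -13.9]
contact_force: [-0.1, -0.3, -0.1]
gripper_width: 0.0005
gripper_force: 0.0
```

send_rows(steps=[{"dp": [0, 0, 0], "roll": 0, "jaw": 0}, {"dp": [0, 0, 0], "roll": 0, "jaw": 0}, {"dp": [0, 0, 0], "roll": 0, "jaw": 0}, {"dp": [0, 0, 0], "roll": 0, "jaw": 0}, {"dp": [0, 0, 0], "roll": 0, "jaw": 0}])

```text
time_s: 7.25
tcp_pos: [0.4317, -0.3847, 0.1056]
eef_rot: [180.0, 0.0, -13.9]
contact_force: [-0.1, 0.2, -0.2]
gripper_width: 0.0007
gripper_force: 0.0
```

send_rows(steps=[{"dp": [0, 0, 0], "roll": 0, "jaw": 0}, {"dp": [0, 0, 0], "roll": 0, "jaw": 0}, {"dp": [0, 0, 0], "roll": 0, "jaw": 0}, {"dp": [0, 0, 0], "roll": 0, "jaw": 0}, {"dp": [0, 0, 0], "roll": 0, "jaw": 0}])

```text
time_s: 7.88
tcp_pos: [0.4317, -0.3847, 0.1056]
eef_rot: [180.0, -0.0, -13.9]
contact_force: [0.4, -0.4, -0.3]
gripper_width: 0.0007
gripper_force: 0.0
```

send_rows(steps=[{"dp": [0, 0, 0], "roll": 0, "jaw": 0}, {"dp": [0, 0, 0], "roll": 0, "jaw": 0}, {"dp": [0, 0, 0], "roll": 0, "jaw": 0}, {"dp": [0, 0, 0], "roll": 0, "jaw": 0}, {"dp": [0, 0, 0], "roll": 0, "jaw": 0}])

```text
time_s: 8.5
tcp_pos: [0.4317, -0.3847, 0.1056]
eef_rot: [180.0, -0.0, -13.9]
contact_force: [-0.2, -0.2, -0.1]
gripper_width: 0.0006
gripper_force: 0.0
```

send_rows(steps=[{"dp": [0, 0, 0], "roll": 0, "jaw": 0}, {"dp": [0, 0, -40], "roll": 0, "jaw": 0}, {"dp": [0, 0, -80], "roll": 0, "jaw": 0}, {"dp": [0, 0, -100], "roll": 0, "jaw": 0}])

```text
time_s: 9.0
tcp_pos: [0.4324, -0.3851, 0.2081]
eef_rot: [179.9, -0.2, -13.9]
contact_force: [0.7, 0.5, -0.4]
gripper_width: 0.0003
gripper_force: 0.0
```

```bash
python3 -c "
from h import *
go(.690,-.031,.2)"
```

```text
9.0 [ 0.4324 -0.3851  0.2081] [ 1.7995e+02 -1.7000e-01 -1.3900e+01] j6 98.4 F [ 0.7  0.5 -0.4] 0.0003009612099664169
dp [ 165.  -405.6    8.1]
```

send_rows(steps=[{"dp": [165, -405, 0], "roll": 0, "jaw": 0}, {"dp": [165, -405, 0], "roll": 0, "jaw": 0}, {"dp": [165, -405, 0], "roll": 0, "jaw": 0}, {"dp": [165, -405, 0], "roll": 0, "jaw": 0}, {"dp": [165, -405, 0], "roll": 0, "jaw": 0}])

```text
time_s: 9.62
tcp_pos: [0.6166, -0.1303, 0.2058]
eef_rot: [-180.0, -0.0, -13.9]
contact_force: [0.4, -0.9, -0.4]
gripper_width: 0.0006
gripper_force: 0.0
```

```bash
python3 -c "
from h import *
go(.690,-.031,.2)"
```

```text
9.625 [ 0.6166 -0.1303  0.2058] [-1.80e+02 -2.00e-02 -1.39e+01] j6 70.3 F [ 0.4 -0.9 -0.4] 0.0005972706051369642
dp [  47.4 -114.     5.8]
```

send_rows(steps=[{"dp": [47, -114, 0], "roll": 0, "jaw": 0}, {"dp": [47, -114, 0], "roll": 0, "jaw": 0}, {"dp": [47, -114, 20], "roll": 0, "jaw": 0}, {"dp": [47, -114, 40], "roll": 0, "jaw": 0}, {"dp": [47, -114, 50], "roll": 0, "jaw": 0}])

```text
time_s: 10.25
tcp_pos: [0.6881, -0.0326, 0.1541]
eef_rot: [180.0, 0.1, -13.9]
contact_force: [-0.8, 0.9, -0.9]
gripper_width: 0.0009
gripper_force: 0.0
```

```bash
python3 -c "
from h import *
go(.692,-.031,.1)
cap('wrist','w3')"
```

```text
10.25 [ 0.6881 -0.0326  0.1541] [ 1.7996e+02  1.1000e-01 -1.3900e+01] j6 62.7 F [-0.8  0.9 -0.9] 0.0008662640531643972
dp [ 3.4 -2.5 54.1]
```

View pics/w3.png

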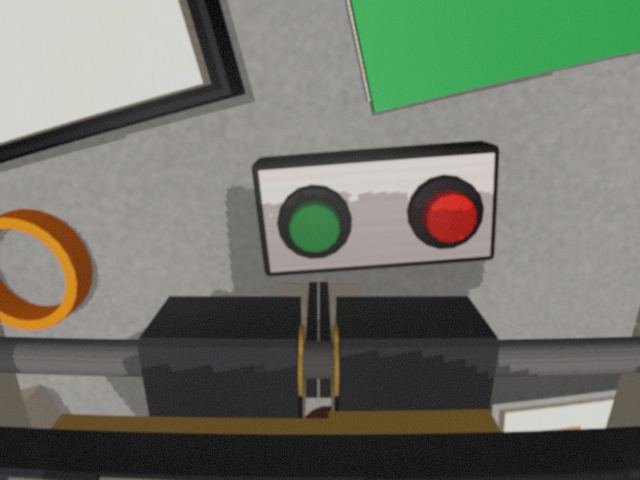

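The green cap is at (315,228), about 54 px wide, and the red one at (451,217). I'll triangulate the green cap with the top view.

```bash
python3 -c "
from h import *
w=pickle.load(open('w3.pkl','rb'));t=pickle.load(open('top0.pkl','rb'));s=pickle.load(open('side0.pkl','rb'))
for z in (.04,.045,.05,.055,.06): print(z,ray(w,(315,228),z)[:2],ray(t,(291.8,169),z)[:2],ray(s,(385,217),z)[:2],np.linalg.norm(ray(w,(288,228),z)-ray(w,(342,228),z)))"
```

```text
0.04 [ 0.6891 -0.0306] [ 0.6942 -0.0315] [ 0.6971 -0.0269] 0.034391859501922833
0.045 [ 0.6906 -0.031 ] [ 0.6925 -0.0317] [ 0.6952 -0.0314] 0.033785351855500925
0.05 [ 0.6922 -0.0314] [ 0.6907 -0.0319] [ 0.6933 -0.0358] 0.03308186814555671
0.055 [ 0.6937 -0.0318] [ 0.6889 -0.0321] [ 0.6913 -0.0403] 0.03235428874198906
0.06 [ 0.6952 -0.0322] [ 0.6871 -0.0323] [ 0.6894 -0.0447] 0.031747913317256
```

send_rows(steps=[{"dp": [3, -2, 30], "roll": 0, "jaw": 0}, {"dp": [3, -2, 60], "roll": 0, "jaw": 0}, {"dp": [3, -2, 80], "roll": 0, "jaw": 0}, {"dp": [3, -2, 80], "roll": 0, "jaw": 0}])

```text
time_s: 10.8
tcp_pos: [0.6913, -0.032, 0.0745]
eef_rot: [179.9, 0.1, -13.9]
contact_force: [-0.3, -0.1, 0.4]
gripper_width: 0.0006
gripper_force: 0.0
```

send_rows(steps=[{"dp": [0, 0, 3], "roll": 0, "jaw": 0}, {"dp": [0, 0, 6], "roll": 0, "jaw": 0}, {"dp": [0, 0, 9], "roll": 0, "jaw": 0}, {"dp": [0, 0, 12], "roll": 0, "jaw": 0}, {"dp": [0, 0, 12], "roll": 0, "jaw": 0}])

```text
time_s: 11.42
tcp_pos: [0.6924, -0.0315, 0.0639]
eef_rot: [-180.0, -0.0, -13.9]
contact_force: [-0.1, -0.2, 2.8]
gripper_width: 0.0006
gripper_force: 1.4
```

send_rows(steps=[{"dp": [0, 0, 2], "roll": 0, "jaw": 0}, {"dp": [0, 0, 3], "roll": 0, "jaw": 0}, {"dp": [0, 0, 3], "roll": 0, "jaw": 0}])

```text
time_s: 11.8
tcp_pos: [0.6924, -0.0315, 0.0609]
eef_rot: [-180.0, -0.0, -13.9]
contact_force: [-0.7, 0.5, 3.9]
gripper_width: 0.0005
gripper_force: 2.3
```

send_rows(steps=[{"dp": [0, 0, 1], "roll": 0, "jaw": 0}, {"dp": [0, 0, 2], "roll": 0, "jaw": 0}, {"dp": [0, 0, 2], "roll": 0, "jaw": 0}])

```text
time_s: 12.18
tcp_pos: [0.6925, -0.0315, 0.0602]
eef_rot: [-180.0, -0.1, -13.9]
contact_force: [-3.5, 1.4, 13.1]
gripper_width: -0.0001
gripper_force: 6.8
```

The tool stalled at 13 N, so the button is bottomed out. Releasing and retracting.

send_rows(steps=[{"dp": [0, 0, 0], "roll": 0, "jaw": 0}, {"dp": [0, 0, -10], "roll": 0, "jaw": 0}, {"dp": [0, 0, -50], "roll": 0, "jaw": 0}, {"dp": [0, 0, -100], "roll": 0, "jaw": 0}, {"dp": [0, 0, -120], "roll": 0, "jaw": 0}])

```text
time_s: 12.8
tcp_pos: [0.6929, -0.0315, 0.1816]
eef_rot: [-179.9, -0.2, -13.9]
contact_force: [0.8, 0.5, -1.1]
gripper_width: 0.0004
gripper_force: 0.0
```

send_rows(steps=[{"dp": [0, 0, 0], "roll": 0, "jaw": 0}, {"dp": [0, 0, 0], "roll": 0, "jaw": 0}, {"dp": [0, 0, 0], "roll": 0, "jaw": 0}, {"dp": [0, 0, 0], "roll": 0, "jaw": 0}])

```text
time_s: 13.3
tcp_pos: [0.6917, -0.0316, 0.1774]
eef_rot: [180.0, 0.1, -13.9]
contact_force: [-0.3, 0.3, -0.0]
gripper_width: 0.0006
gripper_force: 0.0
```

```bash
python3 -c "
from h import *
go(.69,-.03,.18)
cap('side','end')
print(r.close_job())"
```

```text
13.3 [ 0.6917 -0.0316  0.1774] [ 1.7996e+02  9.0000e-02 -1.3910e+01] j6 62.6 F [-0.3  0.3 -0. ] 0.0006245207096697425
dp [-2.  -1.1 -2.6]
the job is handed in; nothing more can be done
None
```

The job is handed in, with no verdict shown: I held the fingertips over the blue disc and the empty bay for about 2 s each, then pressed the green button until it stalled at 13 N and let it go; I felt no contact with anything else.

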